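# Seat the driver modules in the sloping test docks

### The job

Put the loose red driver module into the empty sloping dock, with its white tab in the notch at the high end (the robot's side), and press it down square to the slope until it is fully home. The red module already sitting in the other dock has worked up: press that one fully home too. Put the module in before pressing anything in the empty dock, and leave the meter, the screw tray and the tape where they are.

Things in the scene. Friction and masses are not known exactly. Their poses are not given: they have to be found in the camera images.
- module: Loose red driver module lying flat on the bench, about 180 g: block 70 x 46 x 24 mm (x, y, z), on top a black grip rib 50 x 16 x 26 mm along x (its top 50 mm above the underside), and a white tab 14 wide x 22 tall that sticks out 9 mm from the +x end. Its yellow band shows only while it stands proud in a dock. Origin: centre of the block's underside; z up, x to the tab.
- module_tab (a point): Centre of the loose module's white tab, 39 mm along +x and 12 mm above the module's origin.
- dock_a_home (a point): Empty dock: bay of black walls on an aluminium deck sloping 30 degrees, high side to the robot. Point where the module's origin is when fully home, 4 mm above the deck; x up the slope to the notch, y across, z square out of the deck (a seated module has the same axes). Bay inside 77 x 53 mm; walls 17 mm above this point, flared lips to 23 mm; notch 21 mm wide in the high (+x) wall.
- carrier (a joint): Brass contact plate (64 x 40 mm) in the empty dock, on which the module comes to rest: 0 = up, module 10 mm proud; 0.010 m = right down, module fully home. It slides square to the deck, takes about 10 N to push and stays where it is left.
- dock_b_home (a point): The same point and axes in the other, identical dock, which holds the fitted module.
- fitted_top (a point): Middle of the top of the black rib of the module already fitted in the other dock (identical to the loose one; same axes as its dock: z square out of the deck). 50 mm above its underside.
- fitted (a joint): How far the fitted module has been pressed in: 0 = 10 mm proud, 0.010 m = fully home. It slides square to the deck, takes about 10 N and stays where it is left.
- meter: Bystander: yellow hand-held meter lying on the bench, 150 x 76 x 41 mm, origin at the centre of its underside.
- screws: Bystander: open white tray of screws, 110 x 80 x 30 mm, origin at the centre of its underside.
- tape: Bystander: roll of green tape lying flat, 90 mm across, 25 mm high, origin at the centre of its underside.
Things that resemble listed ones, but are neither listed nor needed, are in the scene too. Leave any blue or purple look-alike of the module alone.

How it is judged:
By the outcome, as a careful person would: the job done as asked, in the order asked, and still so for the second after the job is handed in, with the robot touching nothing.
It also fails if it takes over 51 s, if anything falls off the work surface, if the arm or the gripper's body presses on something with over 40 N, if the wrist force passes 120 N, or if a joint passes its speed limit or range.

### The arm

A 6-joint arm with a two-finger parallel gripper is mounted at the origin on the work surface. World frame = base frame: x ahead of the robot, y to its left, z up, the work surface at z = 0. Lengths are in mm, angles in rad, forces in N, time in s.
With the tool pointing down it reaches from about 400 to 825 mm from the base axis. Payload 7 kg.
Tool frame: the origin (TCP) lies between the finger pads; the fingertips stand manip.tip_reach ahead of it and the grasp point (between the pads) lies 6 mm ahead of it (manip.tip_reach is the distance from the TCP to the fingertips, in mm); z points along the fingers, y is the line along which they close (so a half turn about z gives the same grasp; the last joint's range is limited). The gripper opens to 85 mm and grips with 20 to 120 N. Pads are 22 mm wide; open, the fingers measure 114 mm over their backs; the gripper's body (76 mm by 85 mm) begins 54 mm behind the grasp point. The pads swing forward as they close: fully open they stand 13 mm farther back than shut.
Start: joints at [1.401, 0.359, 0.012, 0, -1.224, -0.288], TCP at [298.338, 605.466, 256.302] pointing down, gripper open.
Joint ranges: [-3.07, 3.07], [-1.43, 2.12], [-1.02, 1.25], [-3.03, 1.67], [-3.05, -0], [-3.03, 3.03]. Speed limits (rad/s): [2.39, 2.39, 3.01, 3.14, 3.14, 3.14].

### API

Orientations are given as a 3x3 rotation matrix whose columns are the frame's x, y, z axes.
In Python, from workcell import manip gives the robot as it stands. The module is installed in compiled form; this text tells all that it offers.
- The arm moves only by the shell command python3 -m handwheel 'ROWS' [FORCE]. ROWS is JSON, a list of rows, each an object with "delta_rot": the turn, a rotation vector about the tool's x, y, z in rad, a list of three; "linear": the shift along the tool's x, y, z in m, a list of three; "hand": the finger opening in m, from 0 to 0.0854. In form: [{"delta_rot": [rx, ry, rz], "linear": [tx, ty, tz], "hand": hand}, ...]. A call has 1 to 10 rows; each row shifts and turns the commanded pose from where the row before left it, along the tool's axes as they then stand; what a row does not reach is not made up. A row lasts 1/8 s, in which the tool goes at most 62.5 mm and 10.7 degrees, less where a joint would pass 70% of its speed; a pose out of reach is approached as far as the arm can. A call is refused whole if a number of a shift passes 0.0625 or a number of a turn 0.188, either way. A call with a gripper value outside its range is refused whole. The fingers move at their own pace and stop on an object; FORCE is the grip in N (left out, the last holds). Time passes only in rows, so rows that do not move let the fingers close. It gives the time, the measured TCP pose, the force, the opening and the grip force at its end, in the units of the state.
- manip.state(): the state, without advancing time (a new reading comes with each control period).
- manip.get_image(name): name is "scene" or "top"; returns the picture (384x512x3 uint8, red, green, blue); there is no depth.
- manip.get_calibration(name): a dict with "camera_matrix" (3x3 intrinsics, pixels), "D" ([k1, k2, p1, p2, k3] as OpenCV has them; the pictures are not rectified), "R" (3x3) and "t" (3): a world point X has camera coordinates R X + t. Camera axes: x right, y down, z forward; pixel columns grow to the right and rows downward; lengths in mm; the calibration is good to about 2 mm. A picture is of the moment at which its call begins. get_calibration takes no time and is no camera call.
- manip.job_done(): hands the job in; it is judged then, once.
Trained networks look in the newest picture that a camera, given by its name, has taken for a name from the list of things; names that differ only in an ending like _2 or _b are one class to them, and where a whole thing is asked for, a point or a joint stands for the part that bears it (a point fixed in the world has none). Each returns a list of dicts, best first, with "score" (0 to 1); they miss things now and then, are a little off and sometimes report something else, mostly with a low value. They report only what shows in the picture. A call takes as long as a camera call. They do not tell look-alikes from the thing itself.
- manip.trace(camera, name): "mask" (384x512 bool, what is visible of it) and "location" ([row, column] in pixels, amid what is visible of it).
- manip.pinpoint(camera, name): "location" ([row, column] in pixels: a listed point, or the origin of a listed thing).
The state is a dict: "time": time; "joint_pos": joint angles; "qvel": joint speeds; "joint_torque": joint torques, N m; "tcp_pos": TCP position; "tcp_rot": TCP orientation; "force": force on the tool from outside, world axes, zero at the start; "torque": the same for the moment, N m; "width": opening from 0.0 (shut) to 1.0 (fully open); "finger_force": force on a finger pad.
Only numpy, scipy, OpenCV 4.12 (cv2) and the standard library are available. Lean on these libraries where they do the work, as an engineer would, in place of code of your own. Each camera call takes 0.05 s, during which the arm holds its last target. There are 200 camera calls.

## Working session

There is one attempt and no reset: what is moved stays moved. The work goes in short steps, Python scripts to look and compute and a shell command to move; the robot and the scene stay as the last step left them, time stands still between calls to the robot, and variables do not carry over. Pictures are saved under pics/ and viewed, at most 10 in all, crops included, and the job is handed in when it is done.

```bash
mkdir -p pics; ls; python3 - <<'E'
from workcell import manip
import cv2,numpy as np
for c in ("scene","top"):
    im=manip.get_image(c); cv2.imwrite(f"pics/{c}0.png",im[:,:,::-1])
    k=manip.get_calibration(c); print(c,{a:np.round(b,3).tolist() for a,b in k.items()})
s=manip.state(); print(s, manip.tip_reach)
for c in ("scene","top"):
    for n in ("module","module_tab","dock_a_home","carrier","dock_b_home","fitted_top","meter","screws","tape"):
        print(c,n,[(np.round(d["location"],1).tolist(),round(d["score"],2)) for d in manip.pinpoint(c,n)])
E
```

```text
pics
scene {'camera_matrix': [[435.55, 0.0, 254.226], [0.0, 435.55, 196.665], [0.0, 0.0, 1.0]], 'D': [-0.078, 0.0, 0.0, 0.0, 0.0], 'R': [[0.283, 0.959, -0.006], [0.532, -0.162, -0.831], [-0.798, 0.232, -0.556]], 't': [-179.378, -238.459, 1628.028]}
top {'camera_matrix': [[365.534, 0.0, 255.613], [0.0, 365.534, 189.86], [0.0, 0.0, 1.0]], 'D': [-0.072, 0.0, 0.0, 0.0, 0.0], 'R': [[0.003, -1.0, 0.029], [-0.991, -0.007, -0.137], [0.137, -0.028, -0.99]], 't': [-17.324, 612.297, 1125.74]}
{'time': 0.1, 'joint_pos': array([ 1.40108570e+00,  3.59332800e-01,  1.11709611e-02, -2.69410799e-04,
       -1.22413168e+00, -2.88115625e-01]), 'qvel': array([-0.00068613, -0.00161463,  0.00124282,  0.00131031, -0.00052245,
       -0.00097515]), 'joint_torque': array([-1.30213488e-03, -5.84762478e+01,  2.94107902e+01,  6.95450574e+00,
       -3.18266648e-03,  8.04912275e-06]), 'tcp_pos': array([298.19988393, 605.12636935, 255.46198207]), 'tcp_rot': array([[ 8.96974913e-01, -4.42081162e-01, -5.02613261e-04],
       [-4.42081410e-01, -8.96973787e-01, -1.43287626e-03],
       [ 1.82616683e-04,  1.50745004e-03, -9.99998847e-01]]), 'force': array([ 0.61928299, -0.62301257,  0.35527322]), 'torque': array([ 0.00572225, -0.04539946,  0.00299743]), 'finger_force': 0.0, 'width': 0.9969116770087221} 25.0
scene module [([268.2, 202.8], 0.95), ([279.1, 266.8], 0.74), ([240.6, 242.2], 0.58), ([190.4, 230.7], 0.48)]
scene module_tab [([234.8, 230.9], 0.81), ([260.0, 269.7], 0.68), ([261.9, 187.0], 0.57)]
scene dock_a_home [([176.4, 351.1], 0.73), ([194.3, 308.1], 0.64)]Traceback (most recent call last):
  File "<stdin>", line 9, in <module>
ValueError: it knows: dock_a_home, dock_b_home, fitted_top, meter, module, module_tab, screws, tape
```

View pics/scene0.png

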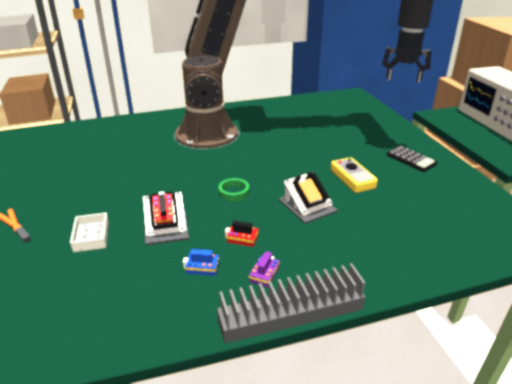

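View pics/top0.png

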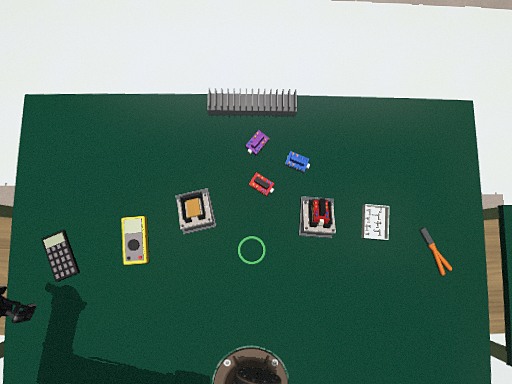

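```bash
python3 - <<'E'
from workcell import manip
import numpy as np
for c in ("scene","top"):
    for n in ("module","module_tab","dock_a_home","fitted_top","meter","screws","tape")[3 if c=="scene" else 0:]:
        print(c,n,[(np.round(d["location"],1).tolist(),round(d["score"],2)) for d in manip.pinpoint(c,n)])
E
```

```text
scene fitted_top [([202.1, 165.0], 0.9)]
scene meter [([181.4, 349.3], 0.82), ([240.7, 239.1], 0.72)]
scene screws [([234.9, 87.7], 0.78), ([190.4, 229.5], 0.55)]
scene tape [([189.5, 231.2], 0.78)]
top module [([143.3, 256.1], 0.79), ([163.3, 296.8], 0.58), ([182.4, 260.3], 0.52)]
top module_tab [([150.3, 249.9], 0.88), ([161.6, 305.3], 0.85), ([189.0, 269.6], 0.59)]
top dock_a_home [([209.4, 194.0], 0.82), ([214.6, 320.5], 0.68)]
top fitted_top [([236.7, 137.9], 0.67), ([199.7, 320.3], 0.59)]
top meter [([240.3, 138.8], 0.6)]
top screws [([222.0, 371.5], 0.76), ([249.1, 250.6], 0.74)]
top tape [([252.0, 251.7], 0.71)]
```

The scene view shows the red module at about (col 242, row 234) with its tab to the left, the empty dock with its brass plate at (308, 194), and the fitted dock at (165, 215). In the top view these are at (262, 184), (195, 211) and (318, 215). The blue and purple look-alikes are separate from all three.

```bash
cat > h.py <<'E'
from workcell import manip
import numpy as np, cv2
from scipy.optimize import least_squares
CAL={c:manip.get_calibration(c) for c in ("scene","top")}
def proj(c,X):
    k=CAL[c]; r,_=cv2.Rodrigues(np.array(k["R"],float))
    p,_=cv2.projectPoints(np.atleast_2d(np.array(X,float)),r,np.array(k["t"],float),np.array(k["camera_matrix"],float),np.array(k["D"],float))
    return p[:,0]   # col,row
def tri(obs):  # {cam:(col,row)}
    f=lambda X:np.concatenate([proj(c,X)[0]-o for c,o in obs.items()])
    s=least_squares(f,[500,0,20]); return s.x,np.abs(s.fun).max()
def near(c,n,colrow,tol=14):
    L=[np.array(d["location"])[::-1] for d in manip.pinpoint(c,n)]
    L=[l for l in L if np.linalg.norm(l-colrow)<tol]
    return min(L,key=lambda l:np.linalg.norm(l-colrow)) if L else None
def Rd(psi):  # dock axes, psi = yaw of up-slope direction
    u=np.array([np.cos(psi),np.sin(psi),0]); c,s=np.cos(np.pi/6),np.sin(np.pi/6)
    x=c*u+[0,0,s]; z=-s*u+[0,0,c]; return np.column_stack([x,np.cross(z,x),z])
E
python3 - <<'E'
from h import *
G={"module":((242,240),(260,182)),"module_tab":((231,235),(270,189)),"dock_a_home":((308,194),(194,209)),
 "dock_b_home":((165,218),(320,215)),"fitted_top":((165,202),(320,200))}
acc={}; ims={c:[] for c in CAL}
for i in range(5):
    for c in CAL: ims[c].append(manip.get_image(c).astype(float))
    for n,g in G.items():
        for c,gg in zip(CAL,g):
            p=near(c,n,np.array(gg))
            if p is not None: acc.setdefault((n,c),[]).append(p)
for n in G:
    obs={}
    for c in CAL:
        a=np.array(acc.get((n,c),[]))
        if len(a): obs[c]=np.median(a,0); print(n,c,len(a),obs[c].round(1),a.std(0).round(2))
    if len(obs)==2:
        X,e=tri(obs); print("   ",X.round(1),"res px",e.round(2))
for c in CAL: np.save(f"{c}.npy",np.mean(ims[c],0))
B={"scene":[(215,205,60,60),(275,160,60,60),(135,180,60,60)],"top":[(235,155,60,60),(165,180,60,60),(288,185,60,60)]}
rows=[]
for c in CAL:
    m=np.mean(ims[c],0).astype(np.uint8)[:,:,::-1]
    rows.append(np.hstack([cv2.resize(m[y:y+h,x:x+w],(264,264),interpolation=cv2.INTER_CUBIC) for x,y,w,h in B[c]]))
cv2.imwrite("pics/crops.png",np.vstack(rows))
print(manip.state()["time"])
E
```

```text
module scene 4 [239.8 239.6] [0.88 1.98]
module top 5 [258.8 181.4] [1.7  1.39]
    [644.1 -35.2   1.4] res px 2.8
module_tab scene 4 [229.6 234.4] [0.92 0.66]
module_tab top 5 [270.5 189. ] [2.15 2.  ]
    [620.9 -62.8   6.8] res px 0.46
dock_a_home scene 5 [307.8 193.2] [0.79 1.36]
dock_a_home top 5 [194.5 210.7] [1.09 0.98]
    [545.3 181.   38.5] res px 0.48
dock_b_home scene 5 [165.8 210.7] [0.99 1.16]
dock_b_home top 5 [319.7 214.8] [0.61 1.64]
    [ 533.5 -212.    52.7] res px 1.52
fitted_top scene 5 [162.7 201.2] [1.11 0.86]
fitted_top top 5 [322.6 203.6] [1.24 0.81]
    [ 563.5 -214.9  102.5] res px 0.42
3.8
```

View pics/crops.png

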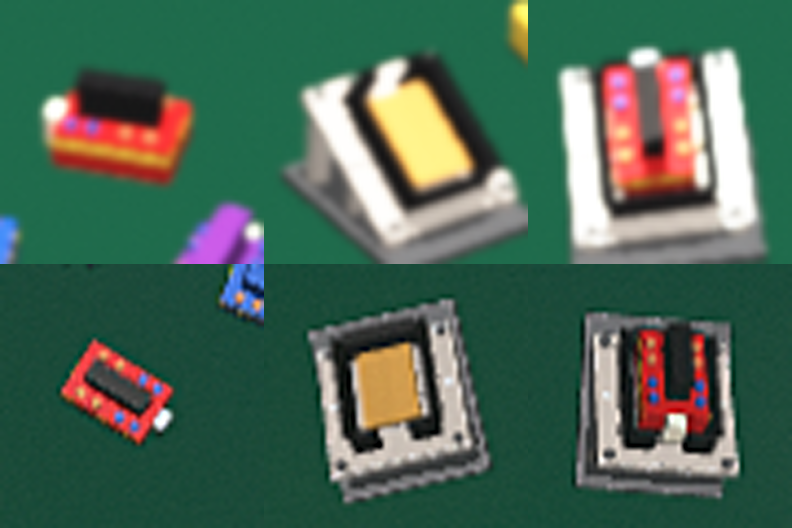

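The crops show that the module's tab points right and down in the top view. The docks' notches face the robot, and the fitted module's tab is at its high end. I'll refine the poses next by fitting rendered outlines in both views.

```bash
cat > fit.py <<'E'
from h import *
from scipy.optimize import minimize
S=6
def box(x,y,z): return np.array([(a,b,c) for a in x for b in y for c in z],float)
BLOCK=box((-35,35),(-23,23),(0,24)); RIB=box((-25,25),(-8,8),(24,50)); TAB=box((35,44),(-7,7),(1,23))
def hull(c,X,win):
    p=((proj(c,X)-win[:2]+0.5)*S-0.5)
    m=np.zeros((win[3]*S,win[2]*S),np.uint8)
    cv2.fillConvexPoly(m,cv2.convexHull((p*16).round().astype(np.int32)),1,cv2.LINE_8,4); return m>0
def up(im,win):
    x,y,w,h=win; return cv2.resize(im[y:y+h,x:x+w],(w*S,h*S),interpolation=cv2.INTER_CUBIC)
def best(f,x0,steps):
    b=None
    for k in (1,.4):
        x=np.array(x0) if b is None else b.x
        b=minimize(f,x,method="Nelder-Mead",options=dict(initial_simplex=np.vstack([x]+[x+np.eye(len(x))[i]*steps[i]*k for i in range(len(x))]),xatol=.01,fatol=1e-7,maxfev=800))
    return b
def modmodel(c,R,t,win):
    w=lambda P:P@R.T+t
    return (hull(c,w(BLOCK),win)|hull(c,w(TAB),win))&~hull(c,w(RIB),win)
def redmask(im,win): 
    u=up(im,win); return (u[:,:,0]>0.95*u[:,:,1])&(u[:,:,0]>80)
def Rz(p): return np.array([[np.cos(p),-np.sin(p),0],[np.sin(p),np.cos(p),0],[0,0,1.]])
E
cat > run1.py <<'E'
from fit import *
IM={c:np.load(f"{c}.npy") for c in CAL}
# --- loose module
W={"scene":(220,213,44,38),"top":(246,168,32,32)}
T={c:redmask(IM[c],W[c]) for c in CAL}
def fm(p,cs=tuple(CAL)): return sum((modmodel(c,Rz(p[2]),np.array([p[0],p[1],p[3] if len(p)>3 else 0]),W[c])^T[c]).sum()/T[c].sum() for c in cs)
for x0,st,cs in (([645,-33,-2.3],[6,6,.2],("scene","top")),([645,-33,-2.3,0],[6,6,.2,6],("scene","top")),([645,-33,-2.3],[6,6,.2],("scene",)),([645,-33,-2.3],[6,6,.2],("top",))):
    b=best(lambda p:fm(p,cs),x0,st); print("module",cs,b.x.round(3),round(b.fun,3))
# --- brass plate in dock A
W2={"scene":(290,165,40,45),"top":(178,192,34,34)}
def brass(c):
    u=up(IM[c],W2[c]); return (u[:,:,2]<0.72*u[:,:,0])&(u[:,:,0]>110)
T2={c:brass(c) for c in CAL}
def fb(p,cs=("scene","top")):
    R=Rd(p[3]); t=p[:3]; e=0
    for c in cs:
        m=hull(c,box((-32,32),(-20,20),(10,10))@R.T+t,W2[c])&hull(c,box((-38.5,38.5),(-26.5,26.5),(17,17))@R.T+t,W2[c])
        e+=(m^T2[c]).sum()/T2[c].sum()
    return e
for cs in (("scene","top"),):
    b=best(lambda p:fb(p,cs),[545,181,38,np.pi-.1],[8,8,8,.15]); print("dockA",b.x.round(3),round(b.fun,3)); A=b.x
# --- fitted module in dock B (10 mm proud or so): origin of module, free
W3={"scene":(140,183,50,50),"top":(300,190,40,45)}
T3={c:(lambda u:(u[:,:,0]>1.25*u[:,:,1])&(u[:,:,0]>70))(up(IM[c],W3[c])) for c in CAL}
np.save("A.npy",A)
# overlays
tiles=[]
for c in CAL:
    for w,X in ((W[c],None),(W2[c],box((-32,32),(-20,20),(10,10))@Rd(A[3]).T+A[:3]),(W3[c],None)):
        u=np.clip(up(IM[c],w),0,255).astype(np.uint8)[:,:,::-1].copy()
        if w is W2[c]: m=T2[c]; mm=hull(c,X,w)
        elif w is W[c]:
            m=T[c]; q=best(fm,[645,-33,-2.3],[6,6,.2]).x; mm=modmodel(c,Rz(q[2]),np.array([q[0],q[1],0]),w)
        else: m=T3[c]; mm=m
        for k,col in ((m,(255,0,255)),(mm,(255,255,0))):
            cs,_=cv2.findContours(k.astype(np.uint8),cv2.RETR_LIST,cv2.CHAIN_APPROX_NONE); cv2.drawContours(u,cs,-1,col,1)
        tiles.append(cv2.resize(u,(264,264)))
cv2.imwrite("pics/ov1.png",np.vstack([np.hstack(tiles[:3]),np.hstack(tiles[3:])]))
E
python3 run1.py
```

```text
module ('scene', 'top') [637.638 -32.668  -2.123] 0.337
module ('scene', 'top') [637.667 -32.697  -2.122  -0.689] 0.335
module ('scene',) [638.551 -32.487  -2.119] 0.154
module ('top',) [637.522 -33.06   -2.131] 0.175
dockA [550.007 182.156  43.729   3.352] 0.298
```

View pics/ov1.png

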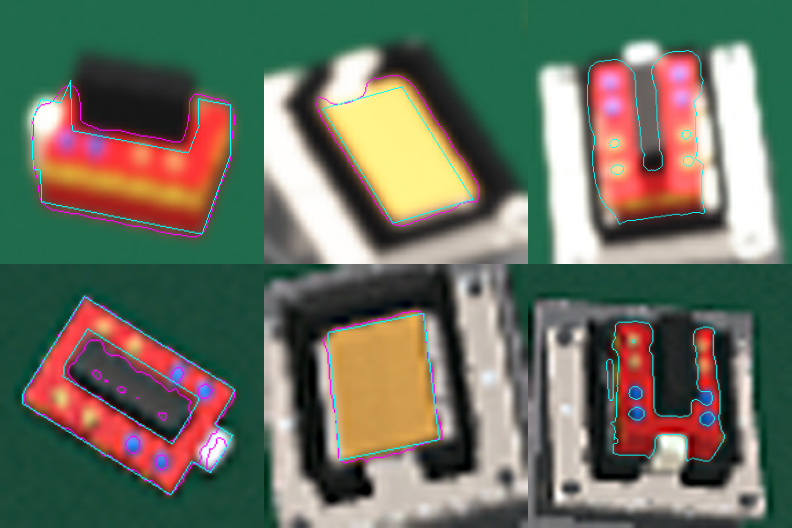

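The module fit agrees between the views to 1 mm: (637.6, -32.7), yaw -2.12, height about 0. The dock needs a better fit, so I'll use the bay outline and the plate together, and fit the fitted module as well.

```bash
cat > run2.py <<'E'
from fit import *
IM={c:np.load(f"{c}.npy") for c in CAL}
WA={"scene":(284,160,50,52),"top":(172,186,46,48)}
WB={"scene":(136,180,56,56),"top":(294,186,48,50)}
def masks(W,red):
    out={}
    for c in CAL:
        u=np.clip(up(IM[c],W[c]),0,255); r,g,b=u[:,:,0],u[:,:,1],u[:,:,2]
        dark=(u.max(2)<110)&(g<1.5*r+25)&(r>.0)&(u.min(2)<75)
        obj=((r>1.25*g)&(r>70)) if red else ((b<.72*r)&(r>110))
        m=cv2.morphologyEx((dark|obj).astype(np.uint8),cv2.MORPH_OPEN,np.ones((7,7)))
        n,l,st,_=cv2.connectedComponentsWithStats(m); k=1+np.argmax([ (obj&(l==i)).sum() for i in range(1,n)])
        out[c]=(obj,l==k)
    return out
MA,MB=masks(WA,0),masks(WB,1)
def hullmask(m):
    p=cv2.convexHull(cv2.findNonZero(m.astype(np.uint8))); o=np.zeros(m.shape,np.uint8); cv2.fillConvexPoly(o,p,1); return o>0
HA={c:hullmask(MA[c][1]) for c in CAL}; 
def fA(p,cs=("scene","top"),parts=False):
    R=Rd(p[3]); t=p[:3]; e=[]
    for c in cs:
        a=hull(c,box((-32,32),(-20,20),(10,10))@R.T+t,WA[c])&hull(c,box((-38.5,38.5),(-26.5,26.5),(17,17))@R.T+t,WA[c])
        h=hull(c,box((-p[4],p[4]),(-p[5],p[5]),(-4,23))@R.T+t,WA[c])
        e+=[(a^MA[c][0]).sum()/MA[c][0].sum(),(h^HA[c]).sum()/HA[c].sum()]
    return e if parts else sum(e)
b=best(fA,[547,182,42,3.33,44,32],[8,8,8,.15,4,4]); A=b.x; print("A both",A.round(2),np.round(fA(A,parts=True),3))
b2=best(lambda p:sum(fA(p,parts=True)[1::2]),A,[8,8,8,.15,4,4]); print("A bay",b2.x.round(2))
b2=best(lambda p:sum(fA(list(p)+[44,32],parts=True)[0::2]),A[:4],[8,8,8,.15]); print("A plate",b2.x.round(2))
for c in CAL:
    q=best(lambda p:fA([p[0],p[1],A[2],p[2],A[4],A[5]],cs=(c,)),[A[0],A[1],A[3]],[6,6,.1]); print("A",c,q.x.round(2),round(q.fun,3))
def fB(p):   # fitted module, own origin p[:3], red parts visible (rib occludes)
    R=Rd(p[3]); t=p[:3]; e=0
    for c in CAL:
        w=lambda P:P@R.T+t
        m=hull(c,w(box((-35,35),(-23,23),(24,24))),WB[c])&~hull(c,w(RIB),WB[c])
        if c=="scene": m|=hull(c,w(box((-35,-35),(-23,23),(14,24))),WB[c])&~hull(c,w(RIB),WB[c])
        else: m|=hull(c,w(box((35,35),(-23,23),(12,24))),WB[c])&~hull(c,w(TAB),WB[c])
        o=cv2.morphologyEx(MB[c][0].astype(np.uint8),cv2.MORPH_CLOSE,np.ones((13,13)))>0
        e+=(m^o).sum()/o.sum()
    return e
bB=best(fB,[545,-213,58,3.1],[8,8,8,.15]); B=bB.x; print("B module origin",B.round(2),round(bB.fun,3),"top",(B[:3]+Rd(B[3])[:,2]*50).round(1))
np.savez("dock.npz",A=A,B=B)
tiles=[]
for c in CAL:
    for W,p,full in ((WA[c],A,0),(WB[c],B,1)):
        u=np.clip(up(IM[c],W),0,255).astype(np.uint8)[:,:,::-1].copy(); R=Rd(p[3]); t=p[:3]
        M=[(MA[c][0],(255,0,255)),(HA[c],(0,255,0)),(hull(c,box((-32,32),(-20,20),(10,10))@R.T+t,W),(255,255,0)),(hull(c,box((-p[4],p[4]),(-p[5],p[5]),(-4,23))@R.T+t,W),(0,165,255))] if not full else [(MB[c][0],(255,0,255)),(hull(c,BLOCK@R.T+t,W),(255,255,0)),(hull(c,RIB@R.T+t,W),(0,165,255)),(hull(c,TAB@R.T+t,W),(0,255,0))]
        for k,col in M:
            cs,_=cv2.findContours(k.astype(np.uint8),cv2.RETR_LIST,cv2.CHAIN_APPROX_NONE); cv2.drawContours(u,cs,-1,col,1)
        tiles.append(cv2.resize(u,(400,300)))
cv2.imwrite("pics/ov2.png",np.vstack([np.hstack(tiles[:2]),np.hstack(tiles[2:])]))
E
python3 run2.py
```

```text
A both [550.31 181.81  49.56   3.37  42.85  32.73] [0.342 0.077 0.065 0.054]
A bay [550.52 182.67  51.2    3.38  43.5   31.16]
A plate [550.15 182.26  43.82   3.36]
A scene [550.63 182.44   3.36] 0.411
A top [550.34 181.63   3.37] 0.118
B module origin [ 536.78 -215.94   52.15    3.07] 0.661 top [ 561.7 -217.7   95.4]
```

View pics/ov2.png

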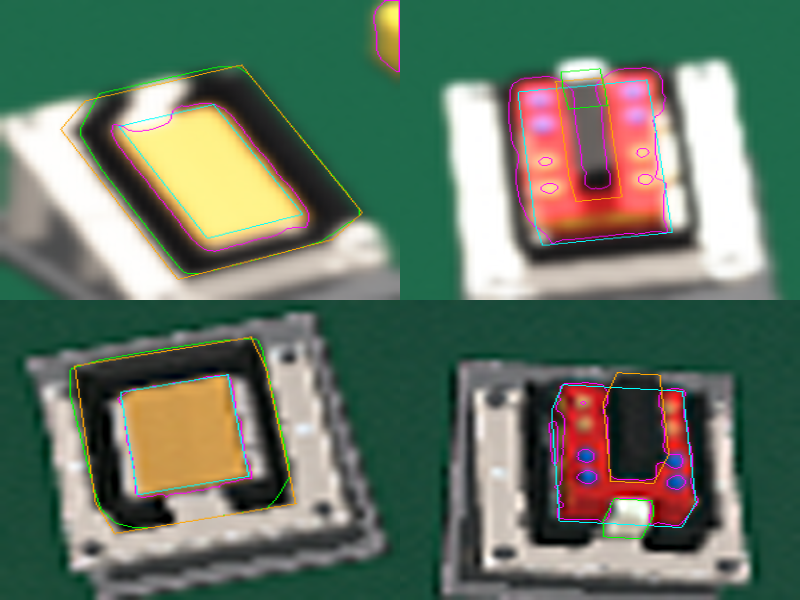

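Dock A's x and y are solid at (550, 182), yaw 3.37. Its home height comes out at 44–51, and dock B's evidence favours about 51. Pressing B first will also measure that height by touch. I'll write a planning helper for the moves.

```bash
cat > plan.py <<'E'
from h import *
from scipy.spatial.transform import Rotation as Ro
def tool(xdir,zdir):
    z=np.array(zdir,float); z/=np.linalg.norm(z); x=np.array(xdir,float); x-=z*(x@z); x/=np.linalg.norm(x); return np.column_stack([x,np.cross(z,x),z])
def dock_tool(psi): R=Rd(psi); return tool(-R[:,0],-R[:,2])
def plan(p,R,label=""):
    s=manip.state(); R0=s["tcp_rot"]; d=np.array(p)-s["tcp_pos"]; rv=Ro.from_matrix(R0.T@R).as_rotvec()
    print(label,"t",round(s["time"],2),"now",s["tcp_pos"].round(1),"d_tool(now)",(R0.T@d).round(1),"d_tool(after)",(R.T@d).round(1),"len",np.linalg.norm(d).round(0),"rot",rv.round(4),"F",s["force"].round(1),"w",round(s["width"],3),"ff",round(s["finger_force"],1),"q",s["joint_pos"].round(2))
E
python3 - <<'E'
from plan import *
plan([606,-218,230],dock_tool(3.07))
E
```

```text
t 3.8 now [298.3 605.5 256.3] d_tool(now) [639.9 602.7  26.3] d_tool(after) [ 329.9  799.3 -160.1] len 879.0 rot [-0.1011 -0.517  -0.3773] F [ 0.9 -0.4  0.4] w 1.003 ff 0.0 q [ 1.4   0.36  0.01  0.   -1.22 -0.29]
```

```bash
python3 -m handwheel '[{"delta_rot":[0,0,0],"linear":[0.0427,0.0402,0.0017],"hand":0},{"delta_rot":[0,0,0],"linear":[0.0427,0.0402,0.0017],"hand":0},{"delta_rot":[0,0,0],"linear":[0.0427,0.0402,0.0017],"hand":0},{"delta_rot":[0,0,0],"linear":[0.0427,0.0402,0.0017],"hand":0},{"delta_rot":[0,0,0],"linear":[0.0427,0.0402,0.0017],"hand":0},{"delta_rot":[0,0,0],"linear":[0.0427,0.0402,0.0017],"hand":0},{"delta_rot":[0,0,0],"linear":[0.0427,0.0402,0.0017],"hand":0},{"delta_rot":[0,0,0],"linear":[0.0427,0.0402,0.0017],"hand":0}]' 40
python3 -m handwheel '[{"delta_rot":[0,0,0],"linear":[0.0427,0.0402,0.0017],"hand":0},{"delta_rot":[0,0,0],"linear":[0.0427,0.0402,0.0017],"hand":0},{"delta_rot":[0,0,0],"linear":[0.0427,0.0402,0.0017],"hand":0},{"delta_rot":[0,0,0],"linear":[0.0427,0.0402,0.0017],"hand":0},{"delta_rot":[0,0,0],"linear":[0.0427,0.0402,0.0017],"hand":0},{"delta_rot":[0,0,0],"linear":[0.0427,0.0402,0.0017],"hand":0},{"delta_rot":[0,0,0],"linear":[0.0427,0.0402,0.0017],"hand":0},{"delta_rot":[-0.0253,-0.129,-0.094],"linear":[0,0,0],"hand":0},{"delta_rot":[-0.0253,-0.129,-0.094],"linear":[0,0,0],"hand":0},{"delta_rot":[-0.0253,-0.129,-0.094],"linear":[0,0,0],"hand":0}]'
python3 -m handwheel '[{"delta_rot":[-0.0253,-0.129,-0.094],"linear":[0,0,0],"hand":0},{"delta_rot":[0,0,0],"linear":[0,0,0],"hand":0}]'
python3 -c "
from plan import *
P=np.array([562.5,-216,101]); z=Rd(3.07)[:,2]
plan(P+40*z,dock_tool(3.07))"
```

```text
time: 4.8
tcp_pos: [463.0, 164.3, 243.1]
tcp_rot: [[0.897, -0.442, 0.001], [-0.442, -0.897, 0.001], [0.001, -0.001, -1.0]]
force: [1.8, -0.9, 0.3]
width: 0.0
finger_force: 0.0
time: 6.05
tcp_pos: [606.5, -219.3, 231.4]
tcp_rot: [[0.909, -0.165, -0.383], [-0.16, -0.986, 0.047], [-0.385, 0.019, -0.923]]
force: [0.6, 0.3, -0.5]
width: -0.001
finger_force: 0.0
time: 6.3
tcp_pos: [606.8, -218.0, 226.9]
tcp_rot: [[0.861, -0.072, -0.504], [-0.062, -0.997, 0.036], [-0.505, 0.0, -0.863]]
force: [-1.0, 0.5, -1.3]
width: -0.001
finger_force: 0.0
 t 6.3 now [ 606.8 -218.   226.9] d_tool(now) [25.1  1.2 91.1] d_tool(after) [24.5  1.2 91.2] len 94.0 rot [-0.0001  0.0057 -0.0003] F [-1.   0.5 -1.3] w -0.001 ff 0.0 q [-0.05  0.63  0.29 -0.01 -1.76  1.55]
```

```bash
python3 -m handwheel '[{"delta_rot":[0,0.0057,0],"linear":[0.0125,0.0006,0.0455],"hand":0},{"delta_rot":[0,0,0],"linear":[0.0125,0.0006,0.0455],"hand":0},{"delta_rot":[0,0,0],"linear":[0,0,0.006],"hand":0},{"delta_rot":[0,0,0],"linear":[0,0,0],"hand":0}]'
python3 -c "
from plan import *
P=np.array([562.5,-216,101]); z=Rd(3.07)[:,2]
plan(P+25*z,dock_tool(3.07))
a=manip.get_image('scene')[170:230,130:190];b=manip.get_image('top')[185:245,285:345]
cv2.imwrite('pics/b1.png',cv2.resize(np.hstack([a,b]),(800,400),interpolation=cv2.INTER_CUBIC)[:,:,::-1])"
```

```text
time: 6.8
tcp_pos: [580.6, -218.2, 136.0]
tcp_rot: [[0.868, -0.073, -0.491], [-0.064, -0.997, 0.034], [-0.492, 0.002, -0.87]]
force: [0.8, 0.3, 0.6]
width: -0.002
finger_force: 0.0
 t 6.8 now [ 580.6 -218.2  136. ] d_tool(now) [ 1.6 -1.  14.4] d_tool(after) [ 1.7 -0.9 14.4] len 15.0 rot [ 0.0007 -0.009  -0.0019] F [0.8 0.3 0.6] w -0.002 ff 0.0 q [-0.05  0.65  0.12 -0.01 -1.55  1.55]
```

View pics/b1.png

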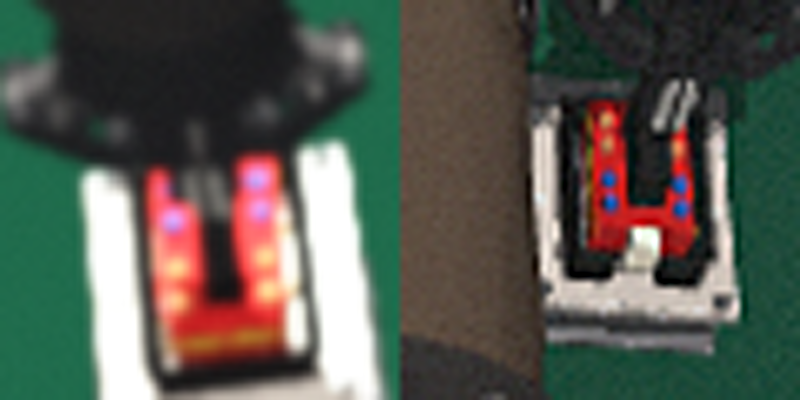

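```bash
python3 -c "
from plan import *
s=manip.state(); tip=s['tcp_pos']+25*s['tcp_rot'][:,2]; print('tip',tip.round(1))
for c,o in (('scene',(130,170)),('top',(285,185))):
    for X in (tip,[562.5,-216,101],[563.5,-215,102.5]): print(c,((proj(c,X)[0]-o+.5)*6.667).round(0), proj(c,X)[0].round(1))
for n in ('module','fitted_top','dock_b_home'):
    for c in CAL: print(n,c,[(np.round(d['location'][::-1],1).tolist(),round(d['score'],2)) for d in manip.pinpoint(c,n)])
# rib top centre by dark rib in scene: check
"
```

```text
tip [ 569.2 -217.4  114.8]
scene [210. 193.] [161.  198.4]
scene [216. 214.] [161.9 201.5]
scene [219. 211.] [162.3 201.2]
top [262. 112.] [323.8 201.3]
top [253. 130.] [322.4 203.9]
top [251. 127.] [322.2 203.6]
module scene [([240.6, 239.0], 0.94), ([206.8, 270.4], 0.88), ([264.8, 280.4], 0.83)]
module top [([253.0, 143.8], 0.41), ([297.1, 162.5], 0.38)]
fitted_top scene [([159.0, 200.1], 0.56)]
fitted_top top [([320.1, 204.3], 0.9)]
dock_b_home scene [([165.6, 212.0], 0.92)]
dock_b_home top [([317.2, 215.7], 0.82)]
```

The shut fingertips are over the rib: in the left crop they're at (205, 193) against a predicted (210, 193), and the right crop agrees. I'll press now.

```bash
python3 -m handwheel '[{"delta_rot":[0,-0.009,0],"linear":[0.0016,-0.0015,0.005],"hand":0},{"delta_rot":[0,0,0],"linear":[0,0,0.004],"hand":0},{"delta_rot":[0,0,0],"linear":[0,0,0.002],"hand":0}]'
python3 -m handwheel '[{"delta_rot":[0,0,0],"linear":[0,0,0.002],"hand":0},{"delta_rot":[0,0,0],"linear":[0,0,0.002],"hand":0}]'
python3 -m handwheel '[{"delta_rot":[0,0,0],"linear":[0,0,0.002],"hand":0},{"delta_rot":[0,0,0],"linear":[0,0,0.001],"hand":0}]'
```

```text
time: 7.58
tcp_pos: [575.6, -216.0, 123.2]
tcp_rot: [[0.862, -0.073, -0.502], [-0.063, -0.997, 0.036], [-0.503, 0.001, -0.864]]
force: [-0.2, -0.7, -0.5]
width: -0.002
finger_force: 0.0
time: 7.82
tcp_pos: [574.5, -216.0, 121.4]
tcp_rot: [[0.863, -0.072, -0.5], [-0.063, -0.997, 0.035], [-0.501, 0.001, -0.866]]
force: [2.3, 1.7, 8.7]
width: 0.002
finger_force: 3.9
time: 8.07
tcp_pos: [573.3, -215.9, 119.3]
tcp_rot: [[0.864, -0.072, -0.499], [-0.063, -0.997, 0.035], [-0.5, 0.001, -0.866]]
force: [1.5, 1.3, 7.5]
width: 0.003
finger_force: 3.9
```

```bash
python3 -m handwheel '[{"delta_rot":[0,0,0],"linear":[0,0,0.002],"hand":0},{"delta_rot":[0,0,0],"linear":[0,0,0.002],"hand":0}]' | egrep "pos|force"
python3 -m handwheel '[{"delta_rot":[0,0,0],"linear":[0,0,0.002],"hand":0},{"delta_rot":[0,0,0],"linear":[0,0,0.001],"hand":0}]'| egrep "pos|force"
python3 -m handwheel '[{"delta_rot":[0,0,0],"linear":[0,0,0.001],"hand":0},{"delta_rot":[0,0,0],"linear":[0,0,0.001],"hand":0}]'| egrep "pos|force"
python3 -m handwheel '[{"delta_rot":[0,0,0],"linear":[0,0,0.001],"hand":0},{"delta_rot":[0,0,0],"linear":[0,0,0],"hand":0}]'| egrep "pos|force"
```

```text
tcp_pos: [571.4, -215.8, 116.0]
force: [2.4, 2.3, 8.1]
finger_force: 4.1
tcp_pos: [570.6, -215.7, 114.6]
force: [5.2, 3.8, 17.9]
finger_force: 8.7
tcp_pos: [570.6, -215.8, 114.6]
force: [6.2, 5.3, 25.7]
finger_force: 12.8
tcp_pos: [570.5, -215.8, 114.5]
force: [6.8, 5.7, 26.6]
finger_force: 13.1
```

B bottomed out after about 9–10 mm of travel, and the contact puts the dock home height at 49.5, which matches the bay fit. I'll press a little harder to be sure, then retreat.

```bash
python3 -m handwheel '[{"delta_rot":[0,0,0],"linear":[0,0,0.0015],"hand":0},{"delta_rot":[0,0,0],"linear":[0,0,0.0015],"hand":0}]'| egrep "pos|force"
python3 -m handwheel '[{"delta_rot":[0,0,0],"linear":[0,0,-0.008],"hand":0},{"delta_rot":[0,0,0],"linear":[0,0,-0.05],"hand":0.045},{"delta_rot":[0,0,0],"linear":[0,0,-0.04],"hand":0.045},{"delta_rot":[0,0,0],"linear":[0,0,0],"hand":0.045}]'
python3 -c "
from plan import *
plan([637.6,-32.7,120],tool([np.cos(-2.123+np.pi),np.sin(-2.123+np.pi),0],[0,0,-1]))
for c in CAL: manip.get_image(c)"
```

```text
tcp_pos: [570.5, -215.8, 114.4]
force: [10.8, 9.2, 45.1]
finger_force: 21.8
time: 9.82
tcp_pos: [617.1, -219.3, 193.7]
tcp_rot: [[0.865, -0.072, -0.496], [-0.064, -0.997, 0.035], [-0.497, 0.001, -0.868]]
force: [-0.3, 0.2, -0.8]
width: 0.527
finger_force: 0.0
 t 9.82 now [ 617.1 -219.3  193.7] d_tool(now) [  42.6 -187.7   60.3] d_tool(after) [169.7 -80.4  73.7] len 202.0 rot [-0.2825  0.4682 -1.0657] F [-0.3  0.2 -0.8] w 0.527 ff 0.0 q [-0.05  0.67  0.28 -0.01 -1.71  1.55]
```

```bash
python3 -m handwheel '[{"delta_rot":[-0.0404,0.0669,-0.1522],"linear":[0,0,0],"hand":0.045},{"delta_rot":[-0.0404,0.0669,-0.1522],"linear":[0,0,0],"hand":0.045},{"delta_rot":[-0.0404,0.0669,-0.1522],"linear":[0,0,0],"hand":0.045},{"delta_rot":[-0.0404,0.0669,-0.1522],"linear":[0,0,0],"hand":0.045},{"delta_rot":[-0.0404,0.0669,-0.1522],"linear":[0,0,0],"hand":0.045},{"delta_rot":[-0.0404,0.0669,-0.1522],"linear":[0,0,0],"hand":0.045},{"delta_rot":[-0.0404,0.0669,-0.1522],"linear":[0,0,0],"hand":0.045},{"delta_rot":[0,0,0],"linear":[0,0,0],"hand":0.045}]' | egrep "time|pos|rot"
python3 -m handwheel '[{"delta_rot":[0,0,0],"linear":[0.0424,-0.0201,0.0184],"hand":0.045},{"delta_rot":[0,0,0],"linear":[0.0424,-0.0201,0.0184],"hand":0.045},{"delta_rot":[0,0,0],"linear":[0.0424,-0.0201,0.0184],"hand":0.045},{"delta_rot":[0,0,0],"linear":[0.0424,-0.0201,0.0184],"hand":0.045},{"delta_rot":[0,0,0],"linear":[0,0,0],"hand":0.045}]'| egrep "time|pos"
python3 -c "
from plan import *
plan([637.6,-32.7,53],tool([np.cos(-2.123+np.pi),np.sin(-2.123+np.pi),0],[0,0,-1]))"
```

```text
time: 10.92
tcp_pos: [613.2, -219.2, 191.0]
tcp_rot: [[0.526, 0.85, -0.006], [0.85, -0.526, 0.001], [-0.002, -0.006, -1.0]]
time: 11.55
tcp_pos: [634.1, -29.4, 115.0]
 t 11.55 now [634.1 -29.4 115. ] d_tool(now) [-0.6  5.2 61.9] d_tool(after) [-1.   4.7 62. ] len 62.0 rot [-0.0086  0.006  -0.0001] F [ 0.3 -0.1  0.1] w 0.526 ff 0.0 q [ 0.26  0.42 -0.25 -0.   -0.92  2.33]
```

```bash
python3 -m handwheel '[{"delta_rot":[-0.0086,0.006,0],"linear":[-0.001,0.0047,0.03],"hand":0.045},{"delta_rot":[0,0,0],"linear":[0,0,0.015],"hand":0.045},{"delta_rot":[0,0,0],"linear":[0,0,0],"hand":0.045}]' | egrep "time|pos|rot"
python3 -c "
from plan import *
plan([637.6,-32.7,52],tool([np.cos(-2.123+np.pi),np.sin(-2.123+np.pi),0],[0,0,-1]))
a=manip.get_image('scene')[195:255,210:270];b=manip.get_image('top')[155:215,230:290]
cv2.imwrite('pics/g1.png',cv2.resize(np.hstack([a,b]),(800,400),interpolation=cv2.INTER_CUBIC)[:,:,::-1])"
```

```text
time: 11.92
tcp_pos: [637.5, -36.3, 71.3]
tcp_rot: [[0.526, 0.85, 0.002], [0.85, -0.526, 0.0], [0.001, 0.001, -1.0]]
 t 11.93 now [637.5 -36.3  71.3] d_tool(now) [ 3.  -1.9 19.3] d_tool(after) [ 3.1 -1.8 19.3] len 20.0 rot [ 0.0012 -0.0013 -0.0022] F [0.6 0.3 1.1] w 0.524 ff 0.0 q [ 0.25  0.47 -0.29 -0.   -0.82  2.34]
```

View pics/g1.png

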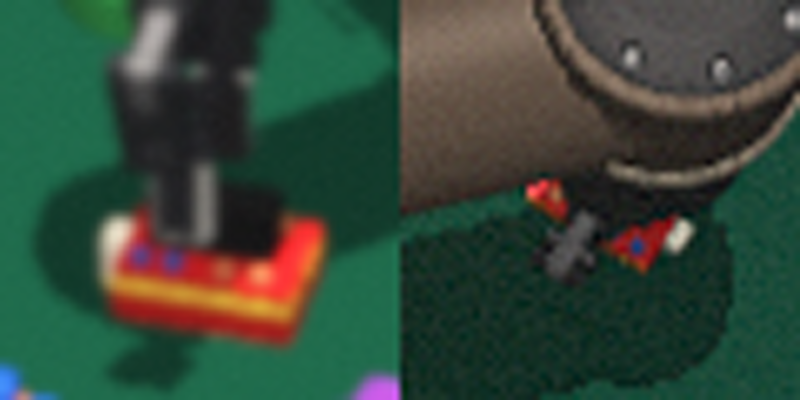

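Both fingers straddle the rib, with the near finger at (190, 215) in the left crop. They sit about 3 mm too far toward the tab, which matches the measured offset. I'll descend and grip.

```bash
python3 -m handwheel '[{"delta_rot":[0,0,-0.002],"linear":[0.003,-0.0018,0.01],"hand":0.045},{"delta_rot":[0,0,0],"linear":[0,0,0.0093],"hand":0.045},{"delta_rot":[0,0,0],"linear":[0,0,0],"hand":0.045}]' 60 | egrep "time|pos|rot|force"
python3 -m handwheel '[{"delta_rot":[0,0,0],"linear":[0,0,0],"hand":0},{"delta_rot":[0,0,0],"linear":[0,0,0],"hand":0},{"delta_rot":[0,0,0],"linear":[0,0,0],"hand":0},{"delta_rot":[0,0,0],"linear":[0,0,0],"hand":0}]' 70
```

```text
time: 12.4
tcp_pos: [638.1, -32.0, 52.5]
tcp_rot: [[0.523, 0.852, 0.004], [0.852, -0.523, 0.001], [0.003, 0.003, -1.0]]
force: [0.2, -0.7, -0.4]
finger_force: 0.0
time: 12.9
tcp_pos: [639.0, -32.0, 53.8]
tcp_rot: [[0.523, 0.852, 0.006], [0.852, -0.523, 0.002], [0.004, 0.004, -1.0]]
force: [-0.0, 0.3, 3.0]
width: 0.171
finger_force: 69.4
```

```bash
python3 -m handwheel '[{"delta_rot":[0,0,0],"linear":[0,0,-0.02],"hand":0},{"delta_rot":[0,0,0],"linear":[0,0,-0.04],"hand":0},{"delta_rot":[0,0,0],"linear":[0,0,-0.05],"hand":0},{"delta_rot":[0,0,0],"linear":[0,0,-0.02],"hand":0},{"delta_rot":[0,0,0],"linear":[0,0,0],"hand":0}]'
cat > tgt.py <<'E'
from plan import *
H=np.array([550.3,181.9,49.5]); PSI=3.37; RD=Rd(PSI); OFF=np.array([-1.3,0,53.8])  # module origin in tool frame
def tgt(d,off=OFF,dx=0,dy=0): R=dock_tool(PSI); return H+RD@np.array([dx,dy,d])-R@off, R
E
python3 -c "
from tgt import *
p,R=tgt(60); print(p); plan(p,R)"
```

```text
time: 13.52
tcp_pos: [638.6, -32.0, 185.0]
tcp_rot: [[0.523, 0.852, 0.008], [0.852, -0.523, 0.002], [0.006, 0.006, -1.0]]
force: [-0.4, 0.4, -1.9]
width: 0.166
finger_force: 69.0
[606.81880055 195.03858754 147.40369095]
 t 13.53 now [638.6 -32.  185. ] d_tool(now) [ 176.6 -146.2   37.8] d_tool(after) [  36.5 -228.4   22.3] len 232.0 rot [ 0.2102 -0.504   0.7725] F [-0.4  0.4 -1.9] w 0.166 ff 69.0 q [ 0.25  0.35 -0.17 -0.   -1.04  2.34]
```

```bash
python3 -m handwheel '[{"delta_rot":[0.035,-0.084,0.1288],"linear":[0,0,0],"hand":0},{"delta_rot":[0.035,-0.084,0.1288],"linear":[0,0,0],"hand":0},{"delta_rot":[0.035,-0.084,0.1288],"linear":[0,0,0],"hand":0},{"delta_rot":[0.035,-0.084,0.1288],"linear":[0,0,0],"hand":0},{"delta_rot":[0.035,-0.084,0.1288],"linear":[0,0,0],"hand":0},{"delta_rot":[0.035,-0.084,0.1288],"linear":[0,0,0],"hand":0},{"delta_rot":[0,0,0],"linear":[0,0,0],"hand":0}]' | egrep "time|pos"
python3 -m handwheel '[{"delta_rot":[0,0,0],"linear":[0.0073,-0.0457,0.0045],"hand":0},{"delta_rot":[0,0,0],"linear":[0.0073,-0.0457,0.0045],"hand":0},{"delta_rot":[0,0,0],"linear":[0.0073,-0.0457,0.0045],"hand":0},{"delta_rot":[0,0,0],"linear":[0.0073,-0.0457,0.0045],"hand":0},{"delta_rot":[0,0,0],"linear":[0.0073,-0.0457,0.0045],"hand":0},{"delta_rot":[0,0,0],"linear":[0,0,0],"hand":0}]' | egrep "time|pos|force|width"
python3 -c "
from tgt import *
p,R=tgt(45); plan(p,R)"
```

```text
time: 14.4
tcp_pos: [637.7, -32.3, 179.1]
time: 15.15
tcp_pos: [604.6, 198.3, 144.1]
force: [-0.0, -0.5, -2.3]
width: 0.168
finger_force: 69.0
 t 15.15 now [604.6 198.3 144.1] d_tool(now) [-0.4  3.6 11.4] d_tool(after) [-0.4  3.6 11.4] len 12.0 rot [0.0017 0.0027 0.0057] F [-0.  -0.5 -2.3] w 0.168 ff 69.0 q [ 0.53  0.68  0.25 -0.15 -1.64  1.3 ]
```

```bash
python3 -m handwheel '[{"delta_rot":[0.0017,0.0027,0.0057],"linear":[-0.0004,0.0036,0.0114],"hand":0},{"delta_rot":[0,0,0],"linear":[0,0,0.013],"hand":0},{"delta_rot":[0,0,0],"linear":[0,0,0],"hand":0}]' | egrep "time|pos|force|width"
cat > ov3.py <<'E'
from tgt import *
from fit import *
s=manip.state(); R=s["tcp_rot"]; M=s["tcp_pos"]+R@OFF; Rm=np.column_stack([-R[:,0],R[:,1],-R[:,2]])
# (module x = -tool x, y = tool y, z = -tool z)
print("module in dock frame",(RD.T@(M-H)).round(1))
tiles=[]
for c,W in (("scene",(278,140,60,60)),("top",(165,170,60,60))):
    im=np.mean([manip.get_image(c).astype(float) for _ in range(3)],0); np.save(f"h_{c}.npy",im)
    u=np.clip(up(im,W),0,255).astype(np.uint8)[:,:,::-1].copy()
    for P,RR,t,col in ((BLOCK,Rm,M,(255,255,0)),(TAB,Rm,M,(0,255,0)),(box((-42.9,42.9),(-32.2,32.2),(-4,23)),RD,H,(0,165,255))):
        cs,_=cv2.findContours(hull(c,P@RR.T+t,W).astype(np.uint8),cv2.RETR_LIST,cv2.CHAIN_APPROX_NONE); cv2.drawContours(u,cs,-1,col,1)
    tiles.append(cv2.resize(u,(400,400)))
cv2.imwrite("pics/ov3.png",np.hstack(tiles))
E
python3 ov3.py
```

```text
time: 15.52
tcp_pos: [593.5, 187.2, 123.5]
force: [0.9, -0.4, -2.0]
width: 0.169
finger_force: 69.0
module in dock frame [ 1.   4.6 31.9]
```

View pics/ov3.png

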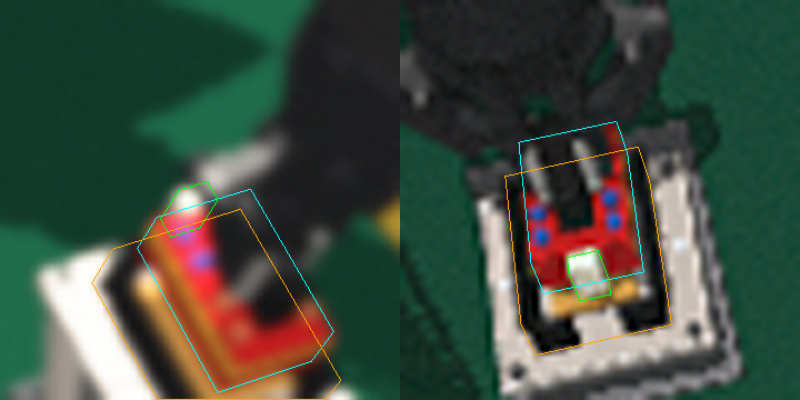

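The held module and tab line up with the predicted outlines in both crops, with the tab at (187, 203) and (588, 270). The last reading was taken before the arm had settled, so I'll re-measure and correct.

```bash
cat > meas.py <<'E'
from tgt import *
import sys
d=float(sys.argv[1]); s=manip.state(); R=s["tcp_rot"]; print("module in dock frame",(RD.T@(s["tcp_pos"]+R@OFF-H)).round(1)); p,R=tgt(d); plan(p,R)
E
python3 meas.py 30
cat > fit3.py <<'E'
from tgt import *
from fit import *
W={"scene":(278,140,60,60),"top":(165,170,60,60)}
s=manip.state(); R=s["tcp_rot"]; M=s["tcp_pos"]+R@OFF; Rm=np.column_stack([-R[:,0],R[:,1],-R[:,2]])
# tab network + tri
obs={c:np.median([p for p in (near(c,"module_tab",proj(c,M+Rm@[39,0,12])[0],8) for _ in range(3)) if p is not None],0) for c in CAL}
print({c:(o.round(1),proj(c,M+Rm@[39,0,12])[0].round(1)) for c,o in obs.items()}); X,e=tri(obs); print("tab in dock frame", (RD.T@(X-H)).round(1),"expected",(RD.T@(M+Rm@[39,0,12]-H)).round(1),e)
E
python3 fit3.py
```

```text
module in dock frame [-0.   3.6 34.1]
 t 15.82 now [595.  188.5 125. ] d_tool(now) [-0.  -3.6  4.1] d_tool(after) [-0.  -3.7  4.1] len 5.0 rot [-0.0017 -0.0006 -0.0061] F [ 0.1  0.3 -1.9] w 0.173 ff 69.0 q [ 0.53  0.68  0.2  -0.15 -1.59  1.3 ]
{'scene': (array([307.9, 172.8]), array([306.6, 170.9])), 'top': (array([189.9, 210.1]), array([192.3, 210.2]))}
tab in dock frame [34.3 -2.6 40.9] expected [39.   3.3 46.1] 0.712334487039044
```

By eye the white tab sits within 1 px of the prediction in both views, so the grasp model holds and the network's point is noise. I'll correct y.

```bash
python3 -m handwheel '[{"delta_rot":[-0.0017,-0.0006,-0.006],"linear":[0,-0.0036,0.002],"hand":0},{"delta_rot":[0,0,0],"linear":[0,0,0],"hand":0},{"delta_rot":[0,0,0],"linear":[0,0,0],"hand":0},{"delta_rot":[0,0,0],"linear":[0,0,0],"hand":0}]' | egrep "time|pos|force|width"; python3 meas.py 20
```

```text
time: 16.62
tcp_pos: [592.9, 191.9, 123.0]
force: [0.7, 1.0, -1.9]
width: 0.169
finger_force: 69.0
module in dock frame [ 0.2 -0.1 31.7]
 t 16.62 now [592.9 191.9 123. ] d_tool(now) [ 0.1  0.1 11.7] d_tool(after) [ 0.1  0.1 11.7] len 12.0 rot [ 0.0003  0.0008 -0.    ] F [ 0.7  1.  -1.9] w 0.169 ff 69.0 q [ 0.53  0.68  0.19 -0.15 -1.59  1.3 ]
```

```bash
python3 -m handwheel '[{"delta_rot":[0,0,0],"linear":[0,0,0.004],"hand":0},{"delta_rot":[0,0,0],"linear":[0,0,0.004],"hand":0},{"delta_rot":[0,0,0],"linear":[0,0,0.003],"hand":0},{"delta_rot":[0,0,0],"linear":[0,0,0],"hand":0}]' | egrep "time|force"; python3 meas.py 10
python3 -m handwheel '[{"delta_rot":[0,0,0],"linear":[0,0,0.003],"hand":0},{"delta_rot":[0,0,0],"linear":[0,0,0.003],"hand":0},{"delta_rot":[0,0,0],"linear":[0,0,0],"hand":0}]' | egrep "time|force"; python3 meas.py 10
```

```text
time: 17.12
force: [0.9, -0.1, -1.8]
finger_force: 69.0
module in dock frame [ 0.3 -0.  20.3]
 t 17.12 now [587.3 190.6 113.2] d_tool(now) [ 0.3  0.1 10.3] d_tool(after) [ 0.3  0.1 10.3] len 10.0 rot [ 0.0004  0.0014 -0.0001] F [ 0.9 -0.1 -1.8] w 0.171 ff 69.0 q [ 0.54  0.68  0.17 -0.15 -1.56  1.3 ]
time: 17.5
force: [-0.4, -0.7, -2.3]
finger_force: 69.0
module in dock frame [ 0.4 -0.  14.3]
 t 17.5 now [584.3 189.9 108. ] d_tool(now) [0.3 0.1 4.3] d_tool(after) [0.3 0.1 4.3] len 4.0 rot [ 0.0003  0.0014 -0.0001] F [-0.4 -0.7 -2.3] w 0.166 ff 69.0 q [ 0.54  0.68  0.16 -0.15 -1.55  1.3 ]
```

The module is below the wall tops with no contact, so I'll continue down to the plate.

```bash
python3 -m handwheel '[{"delta_rot":[0,0,0],"linear":[0,0,0.002],"hand":0},{"delta_rot":[0,0,0],"linear":[0,0,0.002],"hand":0},{"delta_rot":[0,0,0],"linear":[0,0,0],"hand":0}]' | egrep "time|force"; python3 meas.py 0
python3 -m handwheel '[{"delta_rot":[0,0,0],"linear":[0,0,0.002],"hand":0},{"delta_rot":[0,0,0],"linear":[0,0,0.002],"hand":0},{"delta_rot":[0,0,0],"linear":[0,0,0],"hand":0}]' | egrep "time|force"; python3 meas.py 0
python3 -m handwheel '[{"delta_rot":[0,0,0],"linear":[0,0,0.002],"hand":0},{"delta_rot":[0,0,0],"linear":[0,0,0.002],"hand":0},{"delta_rot":[0,0,0],"linear":[0,0,0],"hand":0}]' | egrep "time|force"; python3 meas.py 0
```

```text
time: 17.88
force: [0.1, -0.1, -2.2]
finger_force: 69.0
module in dock frame [ 0.2 -0.1 10.7]
 t 17.88 now [582.6 189.6 104.8] d_tool(now) [ 0.2  0.1 10.7] d_tool(after) [ 0.2  0.2 10.7] len 11.0 rot [0.0003 0.0007 0.0001] F [ 0.1 -0.1 -2.2] w 0.167 ff 69.0 q [ 0.54  0.68  0.15 -0.15 -1.54  1.3 ]
time: 18.25
force: [0.6, 1.5, 4.8]
finger_force: 70.2
module in dock frame [ 0.1 -0.1  8.2]
 t 18.25 now [581.4 189.2 102.7] d_tool(now) [0.2 0.1 8.2] d_tool(after) [0.2 0.1 8.2] len 8.0 rot [ 0.0007 -0.0012  0.0006] F [0.6 1.5 4.8] w 0.173 ff 70.2 q [ 0.54  0.68  0.14 -0.15 -1.54  1.3 ]
time: 18.62
force: [1.5, 0.7, 5.8]
finger_force: 70.2
module in dock frame [ 0.1 -0.1  4.3]
 t 18.62 now [579.5 188.8  99.3] d_tool(now) [0.2 0.1 4.3] d_tool(after) [0.2 0.1 4.3] len 4.0 rot [ 0.0007 -0.0014  0.0006] F [1.5 0.7 5.8] w 0.17 ff 70.2 q [ 0.54  0.68  0.13 -0.15 -1.53  1.31]
```

```bash
python3 -m handwheel '[{"delta_rot":[0,0,0],"linear":[0,0,0.002],"hand":0},{"delta_rot":[0,0,0],"linear":[0,0,0.002],"hand":0},{"delta_rot":[0,0,0],"linear":[0,0,0],"hand":0}]' | egrep "time|force"; python3 meas.py 0
python3 -m handwheel '[{"delta_rot":[0,0,0],"linear":[0,0,0.0015],"hand":0},{"delta_rot":[0,0,0],"linear":[0,0,0.0015],"hand":0},{"delta_rot":[0,0,0],"linear":[0,0,0],"hand":0}]' | egrep "time|force"; python3 meas.py 0
```

```text
time: 19.0
force: [1.8, 1.0, 5.6]
finger_force: 70.3
module in dock frame [ 0.1 -0.   0.4]
 t 19.0 now [577.6 188.3  95.9] d_tool(now) [0.2 0.1 0.4] d_tool(after) [0.2 0.1 0.4] len 0.0 rot [ 0.0007 -0.0014  0.0006] F [1.8 1.  5.6] w 0.167 ff 70.3 q [ 0.54  0.68  0.13 -0.15 -1.52  1.31]
time: 19.38
force: [2.9, 4.0, 19.1]
finger_force: 72.0
module in dock frame [-0.1 -0.   0.2]
 t 19.38 now [577.5 188.3  95.7] d_tool(now) [0.2 0.1 0.2] d_tool(after) [0.2 0.1 0.2] len 0.0 rot [ 0.0014 -0.0048  0.0016] F [ 2.9  4.  19.1] w 0.171 ff 72.0 q [ 0.54  0.68  0.12 -0.15 -1.51  1.31]
```

The module bottomed at 0.2 mm from home under load. I'll unload, release and retreat, then press the rib top with shut fingers to confirm.

```bash
python3 -m handwheel '[{"delta_rot":[0,0,0],"linear":[0,0,-0.0025],"hand":0},{"delta_rot":[0,0,0],"linear":[0,0,0],"hand":0.03},{"delta_rot":[0,0,0],"linear":[0,0,0],"hand":0.03},{"delta_rot":[0,0,0],"linear":[0,0,-0.03],"hand":0.03},{"delta_rot":[0,0,0],"linear":[0,0,-0.012],"hand":0},{"delta_rot":[0,0,0],"linear":[0,0,0],"hand":0},{"delta_rot":[0,0,0],"linear":[0,0,0],"hand":0},{"delta_rot":[0,0,0],"linear":[0,0,0],"hand":0}]' 40; python3 -c "
from tgt import *
p,R=tgt(0,np.array([0,0,75])); plan(p,R)"
```

```text
time: 20.38
tcp_pos: [596.3, 192.7, 129.5]
tcp_rot: [[0.842, 0.226, -0.489], [0.196, -0.974, -0.114], [-0.502, 0.0, -0.865]]
force: [0.0, 0.0, 0.2]
width: -0.003
finger_force: 0.0
 t 20.38 now [596.3 192.7 129.5] d_tool(now) [-0.9  0.1 18. ] d_tool(after) [-0.9  0.1 17.9] len 18.0 rot [ 0.0004  0.0023 -0.0002] F [0.  0.  0.2] w -0.003 ff 0.0 q [ 0.53  0.68  0.21 -0.15 -1.61  1.3 ]
```

```bash
python3 -m handwheel '[{"delta_rot":[0,0,0],"linear":[-0.0009,0,0.01],"hand":0},{"delta_rot":[0,0,0],"linear":[0,0,0.005],"hand":0},{"delta_rot":[0,0,0],"linear":[0,0,0.002],"hand":0},{"delta_rot":[0,0,0],"linear":[0,0,0],"hand":0}]' | egrep "time|pos|force"
python3 -m handwheel '[{"delta_rot":[0,0,0],"linear":[0,0,0.002],"hand":0},{"delta_rot":[0,0,0],"linear":[0,0,0.002],"hand":0},{"delta_rot":[0,0,0],"linear":[0,0,0],"hand":0}]' | egrep "time|pos|force"
python3 -c "
from tgt import *
p,R=tgt(0,np.array([0,0,75])); plan(p,R)"
```

```text
time: 20.88
tcp_pos: [587.9, 190.7, 115.9]
force: [0.2, -0.3, -0.8]
finger_force: 0.0
time: 21.25
tcp_pos: [587.4, 190.6, 114.6]
force: [2.9, 1.0, 8.7]
finger_force: 4.7
 t 21.25 now [587.4 190.6 114.6] d_tool(now) [-0.5  0.1  0.4] d_tool(after) [-0.5  0.1  0.4] len 1.0 rot [ 0.0008 -0.0029  0.0007] F [2.9 1.  8.7] w -0.002 ff 4.7 q [ 0.54  0.68  0.17 -0.15 -1.56  1.3 ]
```

```bash
python3 -m handwheel '[{"delta_rot":[0,0,0],"linear":[0,0,0.002],"hand":0},{"delta_rot":[0,0,0],"linear":[0,0,0.002],"hand":0},{"delta_rot":[0,0,0],"linear":[0,0,0.002],"hand":0},{"delta_rot":[0,0,0],"linear":[0,0,0],"hand":0}]' | egrep "time|pos|force"
python3 -m handwheel '[{"delta_rot":[0,0,0],"linear":[0,0,-0.01],"hand":0},{"delta_rot":[0,0,0],"linear":[0,0,-0.05],"hand":0},{"delta_rot":[0,0,0],"linear":[0,0,-0.06],"hand":0},{"delta_rot":[0,0,0],"linear":[0,0,-0.06],"hand":0},{"delta_rot":[0,0,0],"linear":[0,0,-0.06],"hand":0},{"delta_rot":[0,0,0],"linear":[0,0,0],"hand":0},{"delta_rot":[0,0,0],"linear":[0,0,0],"hand":0}]' | egrep "time|pos|force"
python3 - <<'E'
from fit import *
t=[]
for W in ({"scene":(275,155,60,60),"top":(165,180,60,60)},{"scene":(135,180,60,60),"top":(288,185,60,60)}):
    for c in CAL:
        im=np.mean([manip.get_image(c).astype(float) for _ in range(3)],0); t.append(np.clip(cv2.resize(up(im,W[c]),(300,300)),0,255))
cv2.imwrite("pics/end.png",np.vstack([np.hstack(t[:2]),np.hstack(t[2:])])[:,:,::-1])
cv2.imwrite("pics/end_s.png",manip.get_image("scene")[:,:,::-1])
print(manip.state()["time"],manip.state()["force"])
E
```

```text
time: 21.75
tcp_pos: [587.6, 190.5, 114.2]
force: [8.7, 3.9, 32.3]
finger_force: 16.1
time: 22.62
tcp_pos: [700.0, 217.0, 314.0]
force: [0.5, 0.1, -0.9]
finger_force: 0.0
23.275 [-0.31550009  0.77036864  0.44443564][ WARN:0@8.735] global loadsave.cpp:1063 imwrite_ Unsupported depth image for selected encoder is fallbacked to CV_8U.
```

View pics/end.png

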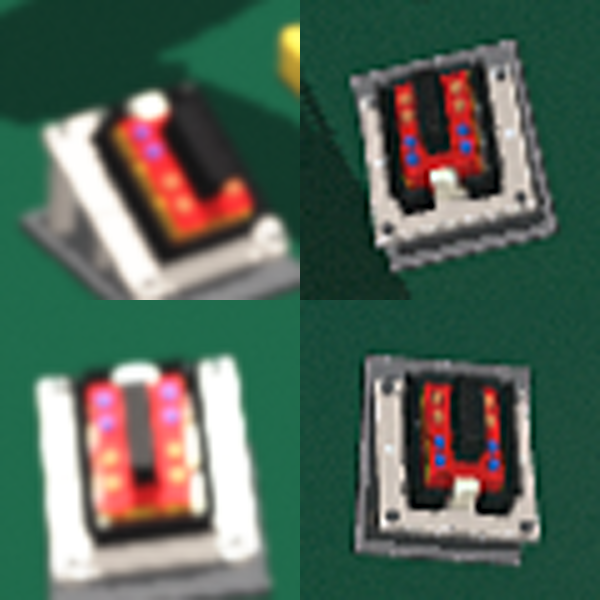

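View pics/end_s.png

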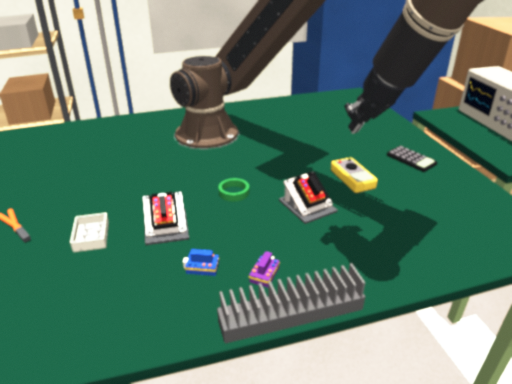

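The final views show both modules flush in their docks with their tabs in the high-end notches. The meter, screw tray, tape and look-alikes are where they were, and the arm is clear of everything.

```bash
python3 -c "
from workcell import manip
print(manip.job_done())"
```

```text
the job is handed in; nothing more can be done
None
```

The job is handed in: the loose red module is in the empty dock with its tab in the high-end notch and pressed to its stop, the fitted module is pressed to its stop too, and the meter, screw tray and tape were not touched.

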